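# Close the gear housing and hold it in the jig

### The arm

A 6-joint arm with a two-finger parallel gripper is mounted at the origin on the work surface. World frame = base frame: x ahead of the robot, y to its left, z up, the work surface at z = 0. Lengths are in mm, angles in rad, forces in N, time in s.
With the tool pointing down it reaches from about 325 to 900 mm from the base axis. Payload 3.5 kg.
Tool frame: the origin (TCP) lies at the very end of the fingers, on their centre line; the grasp point (between the pads) lies 19 mm behind it; x points along the fingers, y is the direction in which the jaws open and shut, and the axes are right-handed (so a half turn about x gives the same grasp; the last joint's range is limited). The gripper opens to 85 mm and grips with 20 to 120 N. Pads are 22 mm wide; open, the fingers measure 114 mm over their backs; the gripper's body (76 mm by 85 mm) begins 54 mm behind the grasp point. The pads swing forward as they close: fully open they stand 13 mm farther back than shut.
Start: joints at [1.204, 0.276, -0.026, 1.268, 0, 1.467], TCP at [162.976, 603.374, 231.313] pointing down, gripper open.
Joint ranges: [-3.12, 3.12], [-0.85, 1.88], [-1.08, 1.24], [-1.95, 2.15], [-1.57, 1.53], [-3.14, 3.14]. Speed limits (rad/s): [2.57, 2.57, 3.14, 3.14, 3.14, 3.14].

### API

Orientations are given as a rotation vector (axis times angle).
In Python, from station import observe, get_image, camera_model, sign_off, regions_of, landmark_of gives the robot as it stands. The module is installed in compiled form; this text tells all that it offers.
- The arm moves only by the shell command python3 -m pendant 'ROWS' [FORCE]. ROWS is JSON, a list of rows, each a list of 3 entries, a list of its own where there are three numbers: the shift along the tool's x, y, z in cm, then the turn about the tool's x in rad, then the opening, from 0 (shut) to 1 (fully open). A call has 1 to 8 rows; each row is the pose to reach, as a shift and turn from the pose measured when the call began, along the tool's axes at that moment; what a row does not reach only later rows make up. A row lasts 1/8 s, in which the tool goes at most 62.5 mm and 10.7 degrees, less where a joint would pass 70% of its speed; a pose out of reach is approached as far as the arm can. A call with a gripper value outside its range is refused whole. The fingers move at their own pace and stop on an object; FORCE is the grip in N (left out, the last holds). Time passes only in rows, so rows that repeat a pose let the fingers close. It gives the time, the measured TCP pose, the force and the opening at its end, in the units of the state.
- observe(): the state, without advancing time (a new reading comes with each control period).
- get_image(name): name is "scene" or "top" or "wrist"; returns the picture (384x512x3 uint8, blue, green, red); there is no depth.
- camera_model(name): a dict with "fx", "fy", "cx", "cy" (pixels), "view" (4x4, takes a point from world to camera coordinates); the wrist camera has in their place "T_tool_cam" (4x4, takes a point from camera to tool coordinates, whose origin is the TCP and whose axes are the tool frame's). Camera axes: x right, y down, z forward; pixel columns grow to the right and rows downward; lengths in mm; the calibration is good to about 2 mm. The wrist camera is an equidistant fisheye: a pixel r from the principal point sees the ray r / f radians off the axis. A picture is of the moment at which its call begins: read the wrist's pose just before it. camera_model takes no time and is no camera call.
- sign_off(): hands the job in, once; it reports no verdict.
Trained networks look in the newest picture that a camera, given by its name, has taken for a name from the list of things; names that differ only in an ending like _2 or _b are one class to them, and where a whole thing is asked for, a point or a joint stands for the part that bears it (a point fixed in the world has none). Each returns a list of dicts, best first, with "confidence" (0 to 1); they miss things now and then, are a little off and sometimes report something else, mostly with a low value. They report only what shows in the picture. A call takes as long as a camera call. They do not tell look-alikes from the thing itself.
- regions_of(camera, thing): "region" (384x512 bool, what is visible of it) and "xy" ([column, row] as shares, 0 to 1, of the picture: columns of its width, rows of its height, amid what is visible of it).
- landmark_of(camera, thing): "xy" ([column, row] as shares, 0 to 1, of the picture: columns of its width, rows of its height: a listed point, or the origin of a listed thing).
The state is a dict: "t": time; "qpos": joint angles; "qd": joint speeds; "tau": joint torques, N m; "eef_pos": TCP position; "orientation": TCP orientation; "wrist_force": force on the tool from outside, world axes, zero at the start; "ft_torque": the same for the moment, N m; "grip_width": opening from 0.0 (shut) to 1.0 (fully open).
Only numpy, scipy, OpenCV 4.12 (cv2) and the standard library are available. Lean on these libraries where they do the work, as an engineer would, in place of code of your own. Each camera call takes 0.05 s, during which the arm holds its last target. There are 200 camera calls.

### The job

Put the red cover onto the open gear housing that stands loose on the jig, then slide the closed housing until its long side lies flat against the jig's steel fence and hold it there with one slanting push on the cover: firmly into the fence (about 16 N) and down onto the jig's blue bed (about 10 N) together, so that it is ready for the screws. Finish while still pressing; do not let go or back off. Keep the housing upright on the jig and leave all the other things on the bench where they are.

Things in the scene. Friction and masses are not known exactly. Their poses are not given: they have to be found in the camera images.
- jig: fixed drilling jig, dark steel base plate 240 (x) x 220 (y) x 10 mm, lying on the bench; origin at the centre of its underside, z up. It carries the blue bed and the steel fence and has the same axes as both; it does not move. Its x axis points from the open side towards the fence and makes at most 20 degrees with world x
- bed: smooth, slippery (friction about 0.3) blue bed plate of the jig, 170 (x) x 200 (y) x 6 mm; origin at the centre of its underside, 10 mm above the bench; its top is 16 mm above the bench. It ends at the fence
- fence: straight steel fence of the jig, 200 mm long (along y), 14 mm thick (plus ribs behind it, 40 mm in all), top 46 mm above the bench; origin on its working face, at the middle of the length, 10 mm above the bench; the face looks to -x of this frame, so pushing a workpiece to +x of this frame presses it against the fence
- housing: open-topped aluminium gear housing with gears inside, 80 (x) x 110 (y) x 50 mm high, walls 5 mm (opening 70 x 100 mm), 0.42 kg give or take 15 percent; stands loose on the bed, its centre 27 to 52 mm short of where it will be, up to 12 degrees out of square with it; a half turn makes no difference to the fit. Origin at the centre of its underside, x towards the fence. It slides on the bed when pushed. Flush against the fence its origin is 40 mm from the fence face
- housing_rim (a point): centre of the housing's opening, level with its rim, 50 mm above the housing's underside; axes of the housing
- cover: loose cover lying flat on the bench, right way up, 0.2 kg give or take 15 percent: red plate 80 (x) x 110 (y) x 8 mm, under it an aluminium spigot 8 mm deep that drops into the housing's opening (66 x 96 mm, its lower 4 mm only 60 x 90 mm for lead-in, so 2 mm play all round when home), on top a black boss to grip, 30 (x) x 56 (y) x 40 mm. Origin at the centre of the spigot's underside; the plate's top is 16 mm above it, the boss's top 56 mm. A half turn makes no difference
- cover_boss (a point): centre of the cover's boss, 36 mm above the cover's origin and 20 mm above the plate's top; axes of the cover; the boss is 30 mm wide along x and may be gripped there; the boss is 56 mm along y
- cover_seat (a point): centre of the underside of the cover's red plate, 8 mm above the cover's origin; meets point housing_rim when the cover is home
- spare_gear: loose brass gear wheel, 58 mm across, 22 mm high, lying flat; a bystander
- bearing: loose steel bearing ring, 52 mm across, 15 mm high, lying flat; a bystander
- screwdriver: loose screwdriver with red handle, 200 mm long; a bystander
- grease_tin: loose yellow tin, 70 mm across, 70 mm high; a bystander
- screw_tray: loose blue tray of screws, 110 x 160 x 35 mm; a bystander
- driver: cordless driver lying on its side, about 200 mm long, 52 mm high; a bystander
- round_cap: loose round aluminium cap, 72 mm across, 14 mm high, lying flat; a bystander (not the cover)
- wrench: loose steel wrench, 170 mm long; a bystander
Mind the look-alikes: they are no part of the job. Leave any green or purple look-alike of the cover alone.

How it is judged:
By the outcome, as a careful person would: the job done as asked, in the order asked, and still so for the second after the job is handed in, while the arm keeps its last pose, push and grip.
It also fails if it takes over 45 s, if anything falls off the work surface, if the arm or the gripper's body presses on something with over 40 N, if the wrist force passes 120 N, or if a joint passes its speed limit or range.

## Working session

There is one attempt and no reset: what is moved stays moved. The work goes in short steps, Python scripts to look and compute and a shell command to move; the robot and the scene stay as the last step left them, time stands still between calls to the robot, and variables do not carry over. Pictures are saved under pics/ and viewed, about 8 in all and at most 12, crops included, and the job is handed in when it is done.

```bash
mkdir -p pics
cat > h.py <<'E'
import numpy as np, cv2
from station import *
from scipy.spatial.transform import Rotation as R
def ray(cam,px,st=None):
    m=camera_model(cam); u=np.array([(px[0]-m['cx'])/m['fx'],(px[1]-m['cy'])/m['fy']])
    if cam=='wrist':
        th=np.hypot(*u); s=np.sin(th)/max(th,1e-9)
        d=np.array([u[0]*s,u[1]*s,np.cos(th)]); st=st or observe()
        T=np.eye(4);T[:3,:3]=R.from_rotvec(st['orientation']).as_matrix();T[:3,3]=st['eef_pos']
        M=T@np.array(m['T_tool_cam'])
    else:
        d=np.array([u[0],u[1],1.]); M=np.linalg.inv(np.array(m['view']))
    return M[:3,3],M[:3,:3]@d
def at_z(cam,px,z,st=None):
    o,d=ray(cam,px,st); return o+d*(z-o[2])/d[2]
def rect(region):
    c=max(cv2.findContours(region.astype(np.uint8),cv2.RETR_EXTERNAL,cv2.CHAIN_APPROX_NONE)[0],key=cv2.contourArea)
    return c[:,0,:].astype(float)
E
python3 - <<'E'
from h import *
s=observe();print(s['t'],s['eef_pos'],s['orientation'],s['grip_width'],s['wrist_force'])
for c in ('top','scene'):
    im=get_image(c);cv2.imwrite(f'pics/{c}1.png',im)
    print(c,camera_model(c))
    for n in ('cover','housing','bed','fence','jig'):
        for r in regions_of(c,n)[:4]:
            print(c,n,round(r['confidence'],2),np.array(r['xy'])*[512,384],r['region'].sum())
    for n in ('cover_boss','housing_rim','cover_seat','fence'):
        for r in landmark_of(c,n)[:4]: print(' L',n,round(r['confidence'],2),np.array(r['xy'])*[512,384])
E
```

```text
0.0 [162.72171232 602.64931168 230.15993023] [ 0.205457    1.56137374 -0.20882469] 1.000653043438675 [0.72792544 0.85695791 0.33277607]
top {'fx': 474.13153935556426, 'fy': 474.13153935556426, 'cx': 256.9986998101447, 'cy': 191.99770998573607, 'view': array([[-2.11002208e-02, -9.99668571e-01, -1.47488610e-02,
         1.36876848e+01],
       [-9.97347195e-01,  2.20745937e-02, -6.93634301e-02,
         5.79940510e+02],
       [ 6.96660161e-02,  1.32461514e-02, -9.97482424e-01,
         1.38212444e+03],
       [ 0.00000000e+00,  0.00000000e+00,  0.00000000e+00,
         1.00000000e+00]])}
top cover 0.94 [323.0208 212.5824] 964
top cover 0.9 [322.2016 161.7024] 976
top cover 0.55 [352.8192 273.4848] 1063
top housing 0.69 [174.8992 200.7168] 1119
top bed 0.98 [181.7088 216.6144] 2762
top fence 0.79 [175.104  172.1088] 526
top jig 0.74 [179.0976 214.6944] 4798
top jig 0.34 [253.696  166.6176] 170
 L cover_boss 0.95 [321.3824 211.8144]
 L cover_boss 0.88 [356.4032 275.904 ]
 L cover_boss 0.71 [179.8144 207.5904]
 L cover_boss 0.59 [258.6112 222.6816]
 L housing_rim 0.59 [172.8    200.7168]
[... 812 characters left out ...]
over 0.73 [251.1872 177.4848] 195
scene housing 0.6 [323.4816 184.0128] 734
scene bed 0.64 [248.8832 178.2912] 182
scene bed 0.6 [301.312  181.0176] 696
scene fence 0.76 [322.2016 199.9104] 450
scene fence 0.47 [209.3056 208.512 ] 529
scene fence 0.2 [323.6864 184.8192] 682
scene jig 0.68 [319.1808 198.4896] 1788
scene jig 0.44 [126.0032 216.1152] 404
 L cover_boss 0.71 [215.5008 207.7056]
 L cover_boss 0.7 [178.688  178.5984]
 L cover_boss 0.68 [218.6752 241.9968]
 L housing_rim 0.86 [324.9152 175.7952]
 L housing_rim 0.54 [256.8192 193.4976]
 L cover_seat 0.88 [179.6096 184.3968]
 L cover_seat 0.82 [209.92   209.8176]
 L cover_seat 0.56 [139.3152 248.7936]
 L fence 0.92 [324.1984 202.2912]
```

View pics/top1.png

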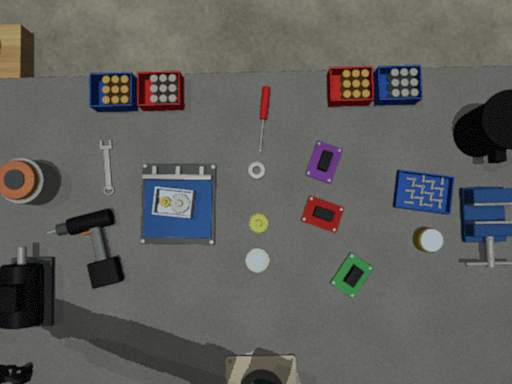

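View pics/scene1.png

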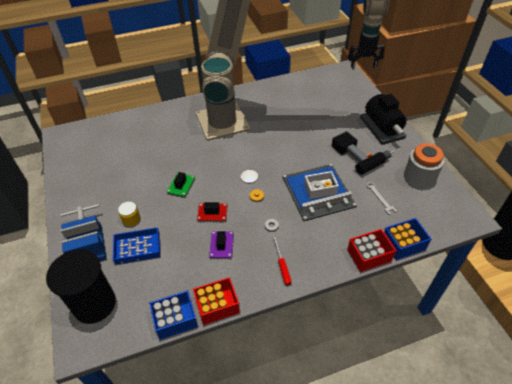

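The candidates for the cover in the top view are purple (324,161), red (323,213) and green (352,275). The description says red, so I choose (323,213). I'll check it in one close crop and measure poses.

Run:
```python
from h import *
im=get_image('top')
a=cv2.resize(im[180:245,290:355],None,fx=6,fy=6,interpolation=cv2.INTER_CUBIC)
b=cv2.resize(im[155:250,135:225],None,fx=390/95,fy=390/95,interpolation=cv2.INTER_CUBIC)
cv2.imwrite('pics/crop.png',np.hstack([a,b[:390]]))
hsv=cv2.cvtColor(im,cv2.COLOR_BGR2HSV)
def fit(mask,z,name):
    p=rect(mask); w=np.array([at_z('top',q,z)[:2] for q in p])
    (c,sz,ang)=cv2.minAreaRect(w.astype(np.float32)); print(name,np.round(c,1),np.round(sz,1),round(ang,1),len(p))
red=((hsv[...,0]<8)|(hsv[...,0]>172))&(hsv[...,1]>130)&(hsv[...,2]>60)
m=np.zeros_like(red);m[190:235,298:350]=1
fit(red&m,16,'red')
# boss
bl=(hsv[...,2]<45); m2=np.zeros_like(red);m2[203:224,310:337]=1
fit(bl&m2,56,'boss')
for n,z in (('jig',10),('bed',16),('fence',46),('housing',66),('cover',16)):
    for r in regions_of('top',n)[:1]: fit(r['region'],z,n)
for p in ((323,213),): print(at_z('top',p,16))
```

```text
red [ 512.  -189.4] [108.5  78.3] 69.2 133
boss [ 512.3 -187.5] [55.2 28.8] 69.1 51
jig [553.7 238.7] [220.4 239.8] 88.0 301
bed [ 512.5 -188.1] [108.8  78.5] 70.2 113
fence [641.1 234. ] [202.1  43.5] 86.3 176
housing [554.  242.5] [117.8  82.6] 82.6 127
cover [ 667.3 -196.1] [ 79.7 110.2] 68.9 114
[ 513.96066931 -192.26292708   16.        ]
```

View pics/crop.png

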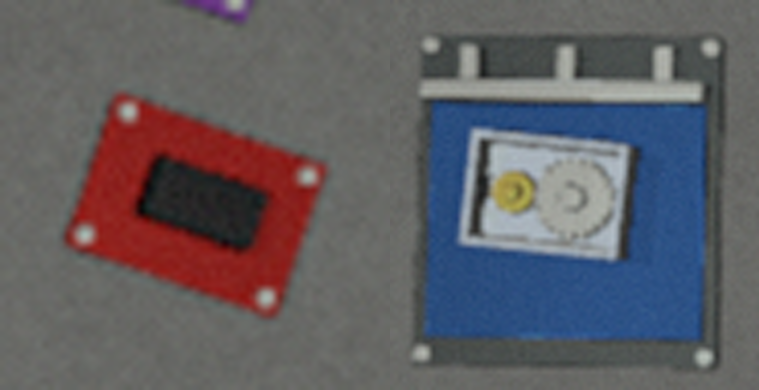

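The crop shows the red cover with its black boss (323,213 in the top view), lying about 20° off square. The housing at (174,201) stands open on the blue bed, short of the fence. Next is a planning helper, then the move.

```bash
cat >> h.py <<'E'
def plan(pos,jaw_deg):
    """shift in tool axes (cm) and turn about tool x to bring tcp to pos, jaw axis (tool y) along world jaw_deg (mod 180)"""
    s=observe();M=R.from_rotvec(s['orientation']).as_matrix()
    sh=M.T@(np.array(pos)-s['eef_pos'])/10
    cur=np.degrees(np.arctan2(M[1,1],M[0,1])); d=(jaw_deg-cur+90)%180-90
    sgn=np.sign(M[2,0])  # tool x down => negative
    print('t',round(s['t'],2),'tcp',np.round(s['eef_pos'],1),'yaw',round(cur,1),'shift',np.round(sh,2),'turn',round(sgn*np.radians(d),3),'alt',round(sgn*np.radians(d-180*np.sign(d)),3),'q5',round(s['qpos'][5],2),'F',np.round(s['wrist_force'],1),'g',round(s['grip_width'],2))
    return s
E
python3 - <<'E'
from h import *
s=plan([470,230,260],-3);print(np.round(R.from_rotvec(s['orientation']).as_matrix(),3));print(np.round(camera_model('wrist')['T_tool_cam'],3), camera_model('wrist')['fx'])
plan([512,-188,200],-20.8)
E
```

```text
t 1.3 tcp [163.  603.4 231.3] yaw 74.9 shift [ -2.87 -28.04  39.38] turn 1.359 alt -1.782 q5 1.47 F [1.4 0.2 0.5] g 1.0
[[-0.     0.261  0.965]
 [-0.     0.965 -0.261]
 [-1.    -0.    -0.   ]]
[[   0.      -0.3      0.954 -144.033]
 [   1.      -0.      -0.      -0.387]
 [   0.       0.954    0.3    -77.437]
 [   0.       0.       0.       1.   ]] 297.3186396354542
t 1.3 tcp [163.  603.4 231.3] yaw 74.9 shift [  3.13 -67.3   54.33] turn -1.472 alt 1.67 q5 1.47 F [1.4 0.2 0.5] g 1.0
```

```bash
python3 -m pendant '[[[-0.4,-3.5,4.9],0.17,1],[[-0.8,-7,9.8],0.34,1],[[-1.1,-10.5,14.7],0.51,1],[[-1.5,-14,19.6],0.68,1],[[-1.9,-17.5,24.6],0.85,1],[[-2.2,-21,29.5],1.02,1],[[-2.5,-24.5,34.5],1.19,1],[[-2.9,-28,39.4],1.36,1]]'
cat > w.py <<'E'
from h import *
import sys
def look(tag):
    s=observe(); im=get_image('wrist'); cv2.imwrite(f'pics/{tag}.png',im); return s,im
E
python3 - <<'E'
from w import *
s,im=look('w1'); plan([512,-188,200],-20.8)
for n,z in (('bed',16),('fence',46),('housing',66)):
    for r in regions_of('wrist',n)[:2]:
        p=rect(r['region']);w=np.array([at_z('wrist',q,z,s)[:2] for q in p])
        print(n,round(r['confidence'],2),np.array(r['xy'])*[512,384],cv2.minAreaRect(w.astype(np.float32)))
for n,z in (('housing_rim',66),('fence',10)):
    for r in landmark_of('wrist',n)[:2]: print(n,r['confidence'],np.array(r['xy'])*[512,384],at_z('wrist',np.array(r['xy'])*[512,384],z,s))
E
```

```text
t: 2.3
eef_pos: [471.4, 228.7, 260.7]
orientation: [1.253, 1.181, -1.252]
wrist_force: [0.1, -0.1, -0.4]
grip_width: 1.0
t 2.35 tcp [476.5 223.7 261.3] yaw -3.9 shift [ 6.32  6.33 40.81] turn 0.294 alt -2.847 q5 1.96 F [ 4.7 -3.5 -0. ] g 1.0
bed 0.86 [278.9888 133.7856] ((534.9900512695312, 235.47964477539062), (202.7532196044922, 173.0740966796875), 88.13343048095703)
fence 0.91 [369.408  148.3008] ((630.8814086914062, 234.50970458984375), (197.4878692626953, 46.23537826538086), 87.73631286621094)
fence 0.43 [319.6928 145.1136] ((553.9107666015625, 240.07559204101562), (118.70841217041016, 91.86356353759766), 82.62516784667969)
housing 0.68 [320.3072 146.688 ] ((549.4758911132812, 243.56637573242188), (112.0536117553711, 86.48423767089844), 82.46117401123047)
housing_rim 0.81 [323.8912 147.9936] [553.63234663 241.43449009  66.        ]
fence 0.85 [359.68   146.9952] [619.07697603 230.58995919  10.        ]
```

View pics/w1.png

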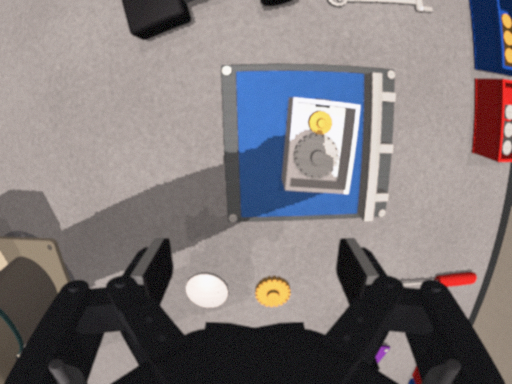

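The wrist view shows the housing at about (322,147) on the blue bed. The fence is on its right at (370,148). Both agree with the top view: housing at (552,242) with x-yaw −7.5°, jig x-yaw −2°, fence face at x≈620. On to the cover.

```bash
python3 -m pendant '[[[0.5,0.9,5.8],0.05,1],[[1,1.8,11.6],0.1,1],[[2,2.7,17.5],0.15,1],[[3,3.6,23.3],0.2,1],[[4,4.5,29.1],0.25,1],[[5,5.4,35],0.29,1],[[6.3,6.3,40.8],0.29,1],[[6.3,6.3,40.8],0.29,1]]'
python3 - <<'E'
from w import *
s,im=look('w2'); plan([512,-188,100],-20.8)
hsv=cv2.cvtColor(im,cv2.COLOR_BGR2HSV)
red=(((hsv[...,0]<8)|(hsv[...,0]>172))&(hsv[...,1]>110)&(hsv[...,2]>50)).astype(np.uint8)
for c in cv2.findContours(red,cv2.RETR_EXTERNAL,cv2.CHAIN_APPROX_NONE)[0]:
    if cv2.contourArea(c)>300:
        w=np.array([at_z('wrist',q[0],16,s)[:2] for q in c]);print(c.mean((0,1)),cv2.minAreaRect(w.astype(np.float32)))
for r in landmark_of('wrist','cover_boss')[:3]: print(r['confidence'],np.array(r['xy'])*[512,384],at_z('wrist',np.array(r['xy'])*[512,384],36,s))
E
```

```text
t: 3.6
eef_pos: [511.4, -181.3, 195.8]
orientation: [1.457, 1.028, -1.459]
wrist_force: [0.0, 1.8, 0.4]
grip_width: 0.996
t 3.65 tcp [ 511.2 -179.5  196.2] yaw -19.6 shift [9.62 0.39 0.78] turn 0.021 alt -3.12 q5 1.46 F [-0.1  1.1 -0.1] g 1.0
[256.9875 170.95  ] ((509.9678955078125, -191.57350158691406), (109.89337158203125, 79.48423767089844), 69.20421600341797)
[499.94273128 154.06167401] ((849.8811645507812, -290.10614013671875), (157.11541748046875, 64.63883972167969), 85.20648956298828)
0.85 [392.6016 142.1952] [ 665.71747055 -202.17730753   36.        ]
0.82 [258.2016 178.0992] [ 511.14301613 -191.67530913   36.        ]
```

View pics/w2.png

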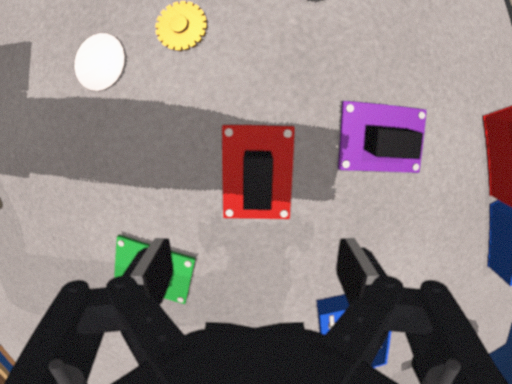

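The wrist view shows the red cover at (257,171), jaws square to its boss at (258,180). The neighbours, green at (155,270) and purple at (382,137), are clear of the fingers. Descending to grip.

```bash
python3 -m pendant '[[[5,0.2,0.6],0.02,1],[[10,0.36,1.05],0.02,1],[[14,0.36,1.05],0.02,1],[[16.5,0.36,1.05],0.02,1],[[17.3,0.36,1.05],0.02,1],[[17.3,0.36,1.05],0.02,1]]'
python3 -c "
from h import *
plan([510.8,-190.5,23],-20.8)"
```

```text
t: 4.45
eef_pos: [511.1, -187.9, 24.1]
orientation: [1.468, 1.021, -1.469]
wrist_force: [0.2, -0.3, -0.3]
grip_width: 0.996
t 4.45 tcp [ 511.1 -187.9   24.1] yaw -20.5 shift [0.11 0.06 0.25] turn 0.005 alt -3.137 q5 1.46 F [ 0.2 -0.3 -0.3] g 1.0
```

```bash
python3 -m pendant '[[[0.1,0,0.25],0,0.3],[[0.1,0,0.25],0,0.3],[[0.1,0,0.25],0,0.1],[[0.1,0,0.25],0,0],[[0.1,0,0.25],0,0],[[0.1,0,0.25],0,0]]' 80
python3 -c "
from h import *
plan([510.8,-190.5,150],-20.8)"
```

```text
t: 5.2
eef_pos: [511.2, -190.9, 24.0]
orientation: [1.468, 1.019, -1.468]
wrist_force: [0.9, -0.3, 5.6]
grip_width: 0.34
t 5.2 tcp [ 511.2 -190.9   24. ] yaw -20.5 shift [-12.6   -0.06  -0.03] turn 0.005 alt -3.137 q5 1.45 F [ 0.9 -0.3  5.6] g 0.34
```

```bash
python3 -m pendant '[[[-1,0,0],0,0],[[-4,0,0],0,0],[[-9,0,0],0,0],[[-14,0,0],0,0],[[-16,0,0],0,0],[[-16,0,0],0,0]]'
python3 - <<'E'
from w import *
s,im=look('w3'); 
r=R.from_rotvec(s['orientation']).as_matrix();print(np.round(r,3),np.round(s['ft_torque'],2))
plan([552,242,185],-7.5)
hsv=cv2.cvtColor(im,cv2.COLOR_BGR2HSV)
red=(((hsv[...,0]<8)|(hsv[...,0]>172))&(hsv[...,1]>110)&(hsv[...,2]>50)).astype(np.uint8);red[:150]=0
zt=s['eef_pos'][2]-8
for c in cv2.findContours(red,cv2.RETR_EXTERNAL,cv2.CHAIN_APPROX_NONE)[0]:
    if cv2.contourArea(c)>300:
        w=np.array([at_z('wrist',q[0],zt,s)[:2] for q in c]);print(c.mean((0,1)),cv2.minAreaRect(w.astype(np.float32)))
E
```

```text
t: 5.95
eef_pos: [512.1, -191.5, 185.8]
orientation: [1.469, 1.015, -1.466]
wrist_force: [0.4, 0.8, -2.1]
grip_width: 0.337
[[ 0.003  0.937 -0.351]
 [-0.001 -0.351 -0.937]
 [-1.     0.003 -0.   ]] [-0.03  0.01 -0.02]
t 6.0 tcp [ 511.  -190.9  184. ] yaw -20.5 shift [ -0.08 -11.33 -41.98] turn -0.227 alt 2.914 q5 1.45 F [ 0.3  0.3 -2.2] g 0.34
[501.91735537 170.10743802] ((686.4159545898438, -216.5128936767578), (40.5544319152832, 23.02357292175293), 86.87012481689453)
[254.64992151 194.70172684] ((516.5253295898438, -177.8197021484375), (69.82063293457031, 79.842041015625), 68.79190063476562)
```

View pics/w3.png

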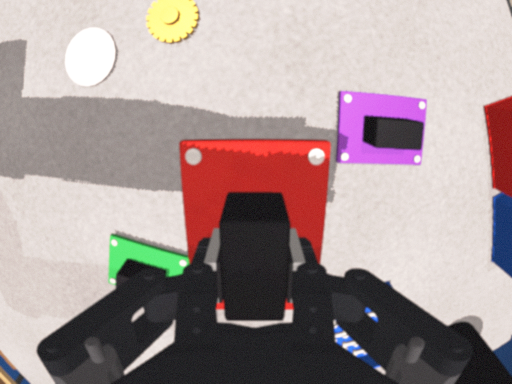

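The cover hangs square in the jaws. Its far edge runs at row 142 from column 181 to 330. I'll stop short of the housing to take a closer look at it with the wrist camera.

```bash
python3 - <<'E'
from h import *
s=observe()
M=R.from_rotvec(s['orientation']).as_matrix()
for p in ((181,142),(330,142)): print('edge in tool',M.T@(at_z('wrist',p,s['eef_pos'][2]-8,s)-s['eef_pos']))
plan([552,120,185],-7.5)
E
python3 -m pendant '[[[0,-1,-5],-0.04,0],[[0,-2.1,-10],-0.08,0],[[0,-3.2,-15],-0.12,0],[[0,-4.3,-20],-0.16,0],[[0,-5.5,-25],-0.2,0],[[0,-6.8,-30],-0.227,0],[[0,-6.8,-30],-0.227,0]]'
python3 - <<'E'
from w import *
s,im=look('w4'); plan([552,242,185],-7.5)
cv2.imwrite('pics/w4c.png',im)
for n,z in (('bed',16),('fence',46),('housing',66)):
    for r in regions_of('wrist',n)[:1]:
        p=rect(r['region']);w=np.array([at_z('wrist',q,z,s)[:2] for q in p])
        print(n,round(r['confidence'],2),np.array(r['xy'])*[512,384],cv2.minAreaRect(w.astype(np.float32)))
for n,z in (('housing_rim',66),('fence',10)):
    for r in landmark_of('wrist',n)[:1]: print(n,r['confidence'],np.array(r['xy'])*[512,384],at_z('wrist',np.array(r['xy'])*[512,384],z,s))
import json;json.dump({k:list(map(float,s[k])) for k in('eef_pos','orientation')},open('s4.json','w'))
E
```

```text
edge in tool [  8.03511556 -39.12706067 -53.07637198]
edge in tool [  8.02363121  39.30150135 -53.09929942]
t 6.0 tcp [ 511.  -190.9  184. ] yaw -20.5 shift [ -0.08  -7.06 -30.56] turn -0.227 alt 2.914 q5 1.45 F [ 0.3  0.3 -2.2] g 0.34
t: 6.88
eef_pos: [550.7, 116.8, 181.5]
orientation: [1.3, 1.151, -1.305]
wrist_force: [-0.4, -0.8, -2.7]
grip_width: 0.343
t 6.92 tcp [550.6 115.1 181.6] yaw -7.3 shift [ -0.34  -1.48 -12.6 ] turn 0.003 alt -3.139 q5 1.79 F [-0.3  0.7 -1.5] g 0.34
bed 0.88 [192.7168  94.3872] ((534.5994873046875, 226.92520141601562), (181.6442413330078, 171.6558837890625), 87.67628479003906)
fence 0.9 [321.0752  70.8864] ((633.954833984375, 209.03695678710938), (143.94110107421875, 42.21260452270508), 88.46337890625)
housing 0.86 [238.08    51.9168] ((550.9573364257812, 235.23379516601562), (96.68107604980469, 81.6758041381836), 82.75019836425781)
housing_rim 0.75 [237.8752  41.3952] [551.31542555 242.60695461  66.        ]
fence 0.96 [305.2032  52.1856] [617.79668914 234.02699432  10.        ]
```

View pics/w4.png

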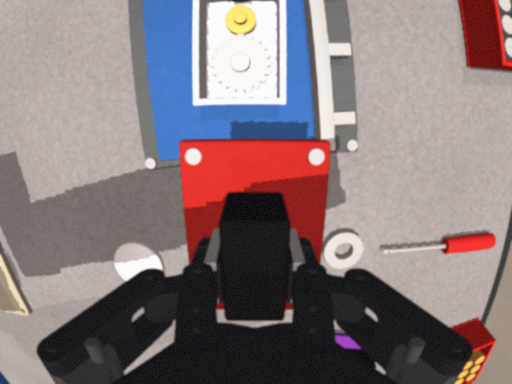

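The view shows the housing's near rim edge from (192,104) to (286,103), with sides running upward. The cover's far edge is at row 142. I'll convert the rim corners.

Run:
```python
from h import *
import json
s={k:np.array(v) for k,v in json.load(open('s4.json')).items()}
im=cv2.imread('pics/w4c.png'); a=cv2.resize(im[0:170,130:370],None,fx=3.3,fy=3.3,interpolation=cv2.INTER_CUBIC);cv2.imwrite('pics/w4z.png',a)
P={k:at_z('wrist',p,66,s)[:2] for k,p in dict(bl=(192,104.5),br=(286.5,103.5),tl=(194,8),tr=(286,8)).items()}
for k in P: print(k,np.round(P[k],1))
f=lambda d:np.degrees(np.arctan2(d[1],d[0]))
print('x ax',f(P['br']-P['bl']),np.linalg.norm(P['br']-P['bl']),'long L',f(P['tl']-P['bl']),'long R',f(P['tr']-P['br']))
th=np.radians(-7.4);ex=np.array([np.cos(th),np.sin(th)]);ey=np.array([-ex[1],ex[0]])
print('centre',(P['bl']+P['br'])/2+55*ey)
```

```text
bl [504.2 193.4]
br [586.  183.2]
tl [517.3 280.3]
tr [596.3 268.5]
x ax -7.155007068601357 82.3726487276666 long L 81.4700216293491 long R 83.11874522870502
centre [552.1965857 242.8242808]
```

View pics/w4z.png

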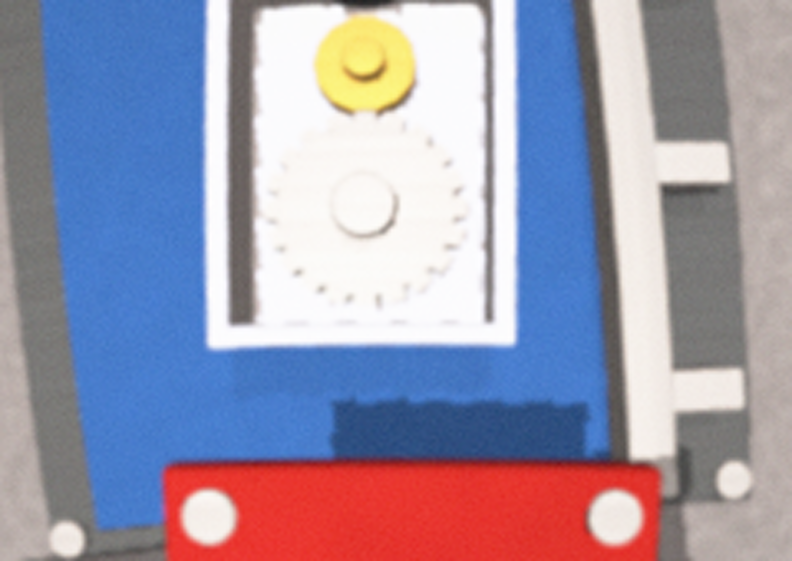

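```bash
python3 -m pendant '[[[0,-0.6,-5],0,0],[[0,-1.2,-10],0,0],[[1,-1.5,-12.8],0,0],[[4,-1.5,-12.8],0,0],[[6.5,-1.5,-12.8],0,0],[[7.1,-1.5,-12.8],0,0],[[7.1,-1.5,-12.8],0,0]]'
python3 - <<'E'
from h import *
s=plan([552.2,244.4,95],-7.4)
im=get_image('wrist');cv2.imwrite('pics/w5.png',im)
s=plan([552.2,244.4,95],-7.4)
E
```

```text
t: 8.05
eef_pos: [554.1, 240.8, 112.5]
orientation: [1.307, 1.144, -1.309]
wrist_force: [0.3, 0.0, -1.0]
grip_width: 0.336
t 8.05 tcp [554.1 240.8 112.5] yaw -7.7 shift [ 1.75 -0.23 -0.34] turn -0.005 alt 3.136 q5 2.01 F [ 0.3  0.  -1. ] g 0.34
t 8.1 tcp [554.8 241.1 113.4] yaw -7.7 shift [ 1.84 -0.3  -0.29] turn -0.005 alt 3.137 q5 2.01 F [-0.   0.  -1.9] g 0.34
```

View pics/w5.png

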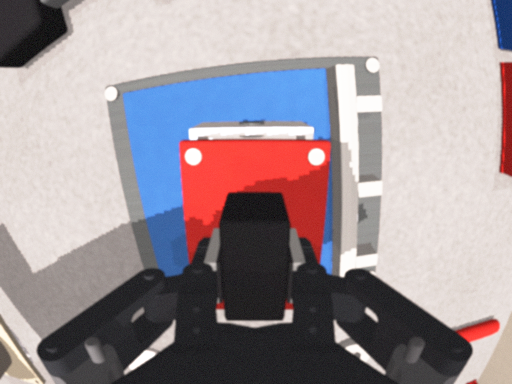

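Now the far rim strip shows at row 127, columns 189 to 313, beyond the cover's far edge at row 142. I'll compare the two directly.

Run:
```python
from h import *
s=observe();M=R.from_rotvec(s['orientation']).as_matrix()
im=cv2.imread('pics/w5.png');g=im.min(2)
for r in range(122,142,2): 
    c=np.where(g[r,170:340]>170)[0]+170; print(r,(c.min(),c.max()) if len(c) else None)
f=lambda p,z:np.round(M.T@(at_z('wrist',p,z,s)-s['eef_pos']),1)
print('rim far',f((189,128),66),f((313.5,126.5),66)); print('cover far',f((181,142),s['eef_pos'][2]-8),f((330,142),s['eef_pos'][2]-8))
```

```text
122 (np.int64(339), np.int64(339))
124 None
126 (np.int64(221), np.int64(311))
128 (np.int64(189), np.int64(313))
130 (np.int64(188), np.int64(313))
132 (np.int64(188), np.int64(313))
134 (np.int64(188), np.int64(313))
136 (np.int64(189), np.int64(313))
138 (np.int64(189), np.int64(313))
140 None
rim far [ 47.4 -43.3 -56.4] [ 47.4  37.9 -57.3]
cover far [  8.  -39.2 -53.2] [  8.   39.2 -53.2]
```

```bash
python3 -m pendant '[[[0,-0.28,-0.31],-0.008,0],[[0.8,-0.28,-0.31],-0.008,0],[[1.6,-0.28,-0.31],-0.008,0],[[2,-0.28,-0.31],-0.008,0],[[2.1,-0.28,-0.31],-0.008,0],[[2.1,-0.28,-0.31],-0.008,0]]'
python3 - <<'E'
from h import *
s=plan([552.2,244.4,95],-7.4)
im=get_image('wrist');cv2.imwrite('pics/w6.png',im)
s=observe();M=R.from_rotvec(s['orientation']).as_matrix();g=im.min(2)
for r in range(122,142,2):
    c=np.where(g[r,170:340]>170)[0]+170; print(r,(c.min(),c.max()) if len(c) else None)
f=lambda p,z:np.round(M.T@(at_z('wrist',p,z,s)-s['eef_pos']),1)
for r in (130,132,134,136,138,140): print(r,f((256,r),66))
for c in (190,195,200,310,315,320): print(c,f((c,136),66))
E
```

```text
t: 8.85
eef_pos: [552.4, 244.6, 92.2]
orientation: [1.302, 1.148, -1.302]
wrist_force: [0.1, -0.6, -1.2]
grip_width: 0.341
t 8.85 tcp [552.4 244.6  92.2] yaw -7.2 shift [-0.28 -0.02  0.02] turn 0.003 alt -3.139 q5 2.01 F [ 0.1 -0.6 -1.2] g 0.34
122 None
124 None
126 None
128 None
130 None
132 None
134 None
136 (np.int64(194), np.int64(309))
138 (np.int64(186), np.int64(323))
140 None
130 [ 26.5   0.3 -56.9]
132 [ 26.5   0.3 -55.7]
134 [ 26.5   0.3 -54.5]
136 [ 26.5   0.3 -53.4]
138 [ 26.5   0.3 -52.2]
140 [ 26.5   0.3 -51. ]
190 [ 26.5 -38.2 -53.8]
195 [ 26.5 -35.2 -53.8]
200 [ 26.5 -32.3 -53.7]
310 [ 26.5  31.8 -53.7]
315 [ 26.5  34.8 -53.8]
320 [ 26.5  37.8 -53.9]
```

The rim (columns 186–323) is now centred under the cover within about 0.5 mm. Lowering it in.

```bash
python3 -m pendant '[[[0.2,-0.02,0],0,0],[[0.4,-0.02,0],0,0],[[0.6,-0.02,0],0,0],[[0.8,-0.02,0],0,0],[[0.95,-0.02,0],0,0],[[0.95,-0.02,0],0,0]]'
python3 -c "
from h import *
plan([552.2,244.4,82],-7.4)"
```

```text
t: 9.65
eef_pos: [552.2, 244.6, 82.7]
orientation: [1.302, 1.148, -1.301]
wrist_force: [-0.2, -0.6, -1.9]
grip_width: 0.333
t 9.65 tcp [552.2 244.6  82.7] yaw -7.2 shift [0.07 0.   0.02] turn 0.003 alt -3.139 q5 2.01 F [-0.2 -0.6 -1.9] g 0.33
```

```bash
python3 -m pendant '[[[0.08,0,0],0,0],[[0.15,0,0],0,0],[[0.15,0,0],0,0]]'; python3 -c "
from h import *
plan([552.2,244.4,82],-7.4)"
```

```text
t: 10.02
eef_pos: [552.4, 244.6, 82.0]
orientation: [1.302, 1.147, -1.301]
wrist_force: [-1.1, -1.0, 4.1]
grip_width: 0.34
t 10.03 tcp [552.4 244.6  82. ] yaw -7.2 shift [ 0.   -0.02  0.03] turn 0.003 alt -3.139 q5 2.01 F [-1.1 -1.   4.1] g 0.34
```

The cover is seated: spigot in, plate on the rim at the expected TCP height of 82, with contact force showing. Now I'll slide towards the fence (jig x is about −2°) while squaring up.

```bash
python3 -m pendant '[[[0.06,0.3,-0.03],-0.01,0],[[0.06,0.6,-0.05],-0.025,0],[[0.06,0.9,-0.08],-0.04,0],[[0.06,1.2,-0.11],-0.055,0],[[0.06,1.5,-0.14],-0.07,0],[[0.06,1.8,-0.17],-0.085,0],[[0.06,2.1,-0.19],-0.092,0],[[0.06,2.3,-0.21],-0.092,0]]'
python3 - <<'E'
from h import *
s=plan([579,243.7,82],-2);print(s['ft_torque'])
im=get_image('wrist');cv2.imwrite('pics/w7.png',cv2.resize(im[40:300,80:400],None,fx=2.4,fy=2.3,interpolation=cv2.INTER_CUBIC));cv2.imwrite('pics/w7raw.png',im)
E
```

```text
t: 11.02
eef_pos: [575.1, 244.2, 82.0]
orientation: [1.235, 1.195, -1.234]
wrist_force: [-4.2, 0.6, 5.3]
grip_width: 0.341
t 11.03 tcp [575.1 244.2  82. ] yaw -1.9 shift [-0.    0.4   0.03] turn 0.001 alt -3.14 q5 1.9 F [-4.2  0.6  5.3] g 0.34
[-0.08593067  0.84452591 -0.00441019]
```

View pics/w7.png

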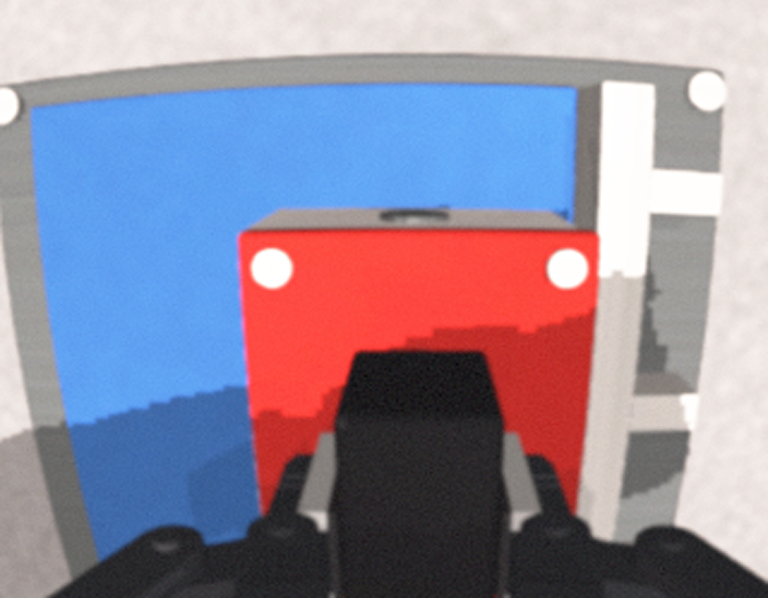

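The cover is seated level on the housing, upright, with the closed housing just short of the fence: its right edge is at crop column 598, and the fence edge runs from 602 to 583. I'll measure the gap and the fence's yaw.

Run:
```python
from h import *
s=observe();M=R.from_rotvec(s['orientation']).as_matrix()
f=lambda c,r,z:np.round(M.T@(at_z('wrist',(c/2.4+80,r/2.3+40),z,s)-s['eef_pos']),1)
for n,a in {'fence':((602,84,46),(583,530,46),(599,232,46)),'facebottom':((577,86,16),(569,215,16)),'cover':((598,232,74),(578,512,74),(240,232,74),(260,505,74)),'plate':((32,107,16),(95,545,16))}.items():
    P=[f(*q) for q in a];print(n,P, np.degrees((P[1]-P[0])[1]/(P[1]-P[0])[2]))
```

```text
fence [array([ 36.1,  45.7, -89.8]), array([35.9, 49.6, 44.4]), array([ 36. ,  46.2, -49.8])] 1.6650785402460582
facebottom [array([ 66.1,  45.8, -91. ]), array([ 66. ,  44.5, -50.5])] -1.8391237868396757
cover [array([  8. ,  38.7, -53.9]), array([ 7.9, 39.8, 19.8]), array([  8.1, -39.8, -53.9]), array([  8. , -40.6,  17.5])] 0.8551608882549555
plate [array([  66.2, -124. ,  -90.9]), array([  65.9, -124.8,   76.8])] -0.27332512588232377
```

```bash
python3 -m pendant '[[[0.06,0.2,0],0,0],[[0.06,0.4,0],0,0],[[0.06,0.6,0],0,0],[[0.06,0.6,0],0,0]]'; python3 -c "
from h import *
s=plan([579,243.7,82],-2);print(s['ft_torque'])"
python3 -m pendant '[[[0.06,0.1,0],0,0],[[0.06,0.2,0],0,0],[[0.06,0.3,0],0,0],[[0.06,0.3,0],0,0]]'; python3 -c "
from h import *
s=plan([579,243.7,82],-2);print(s['ft_torque'])"
```

```text
t: 11.58
eef_pos: [581.4, 244.2, 82.0]
orientation: [1.235, 1.195, -1.233]
wrist_force: [-2.4, -0.6, 5.4]
grip_width: 0.341
t 11.57 tcp [581.4 244.2  82. ] yaw -1.9 shift [-0.   -0.23  0.06] turn 0.002 alt -3.14 q5 1.9 F [-2.4 -0.6  5.4] g 0.34
[-0.06442651  0.69802155 -0.02445819]
t: 12.08
eef_pos: [583.0, 244.3, 82.0]
orientation: [1.233, 1.197, -1.235]
wrist_force: [-6.2, -1.0, 6.9]
grip_width: 0.34
t 12.07 tcp [583.  244.3  82. ] yaw -1.9 shift [ 0.   -0.4   0.07] turn 0.002 alt -3.14 q5 1.9 F [-6.2 -1.   6.9] g 0.34
[-0.14435629  1.13684231 -0.03484626]
```

Contact with the fence; I'll build up the push in steps.

```bash
python3 -m pendant '[[[0.07,0.12,0],0,0],[[0.08,0.25,0],0,0],[[0.08,0.25,0],0,0],[[0.08,0.25,0],0,0]]'
python3 - <<'E'
from h import *
s=plan([583,244,82],-2);print(s['ft_torque'])
im=get_image('wrist');cv2.imwrite('pics/w8.png',cv2.resize(im[40:300,80:400],None,fx=2.4,fy=2.3,interpolation=cv2.INTER_CUBIC))
E
```

```text
t: 12.58
eef_pos: [583.1, 244.3, 82.2]
orientation: [1.231, 1.201, -1.237]
wrist_force: [-9.3, -0.2, 11.3]
grip_width: 0.336
t 12.57 tcp [583.1 244.3  82.2] yaw -1.9 shift [ 0.02 -0.01  0.03] turn 0.003 alt -3.139 q5 1.9 F [-9.3 -0.2 11.3] g 0.34
[-0.18612417  1.67841134 -0.10326369]
```

View pics/w8.png

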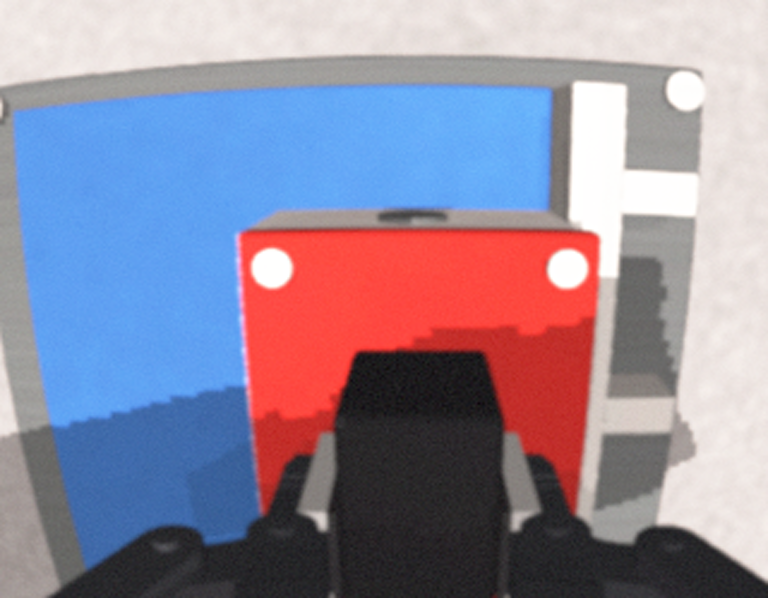

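The housing's far lower corner meets the fence foot (about 553,212 in the crop) and everything is level. Raising to the full slanting push.

```bash
python3 -m pendant '[[[0.08,0.2,0],0.004,0],[[0.08,0.32,0],0.004,0],[[0.08,0.42,0],0.004,0],[[0.08,0.42,0],0.004,0],[[0.08,0.42,0],0.004,0],[[0.08,0.42,0],0.004,0]]'
python3 - <<'E'
from h import *
s=plan([583,244,82],-2)
F=[];T=[]
for i in range(4):
    get_image('top');s=observe();F.append(s['wrist_force']);T.append(s['ft_torque']);print(s['t'],np.round(s['wrist_force'],1),np.round(s['eef_pos'],1),np.round(s['ft_torque'],2),np.round(R.from_rotvec(s['orientation']).as_matrix()[:,0],4))
print(np.mean(F,0),np.mean(T,0))
E
```

```text
t: 13.38
eef_pos: [583.3, 244.3, 82.4]
orientation: [1.229, 1.205, -1.245]
wrist_force: [-11.8, -0.8, 15.5]
grip_width: 0.341
t 13.38 tcp [583.3 244.3  82.4] yaw -2.0 shift [ 0.04 -0.03  0.03] turn 0.0 alt -3.141 q5 1.9 F [-11.8  -0.8  15.5] g 0.34
13.425 [-12.2  -0.8  14.2] [583.3 244.3  82.4] [-0.19  2.4   0.07] [-0.0145  0.0023 -0.9999]
13.475 [-12.7  -0.9  15.1] [583.3 244.3  82.4] [-0.23  2.34  0.14] [-0.0145  0.0023 -0.9999]
13.525 [-13.3  -0.4  14.7] [583.3 244.3  82.4] [-0.21  2.3   0.15] [-0.0145  0.0023 -0.9999]
13.575 [-12.2  -0.6  15.3] [583.3 244.3  82.4] [-0.16  2.39  0.14] [-0.0145  0.0023 -0.9999]
[-12.62663806  -0.66739923  14.80681806] [-0.19692652  2.3580611   0.12278817]
```

The tool has pitched forward about 0.8°, because each call starts from the elastically tilted pose. I'll relax, see what remains, and undo the ratchet before one clean push.

```bash
cat > st.py <<'E'
from h import *
import time
s=observe();M=R.from_rotvec(s['orientation']).as_matrix();print(round(s['t'],2),'F',np.round(s['wrist_force'],1),'T',np.round(s['ft_torque'],2),'p',np.round(s['eef_pos'],1),'pitch',np.round(np.degrees(M[0,0]),2),'roll',np.round(np.degrees(M[1,0]),2),'yaw',np.round(np.degrees(np.arctan2(M[1,1],M[0,1])),2))
E
python3 -m pendant '[[[0.05,-0.1,0],0,0],[[0.05,-0.3,0],0,0],[[0.05,-0.3,0],0,0]]' >/dev/null; python3 st.py
python3 -m pendant '[[[0.08,-0.3,0],0,0],[[0.1,-0.6,0],0,0],[[0.1,-0.9,0],0,0]]'>/dev/null; python3 st.py
```

```text
13.95 F [1.5 1.1 2.5] T [-0.13 -0.41  0.15] p [581.6 244.6  82.4] pitch -0.69 roll 0.15 yaw -2.0
14.32 F [3.  0.1 4.5] T [-0.18 -1.06  0.06] p [573.8 245.1  82.2] pitch -0.53 roll 0.18 yaw -2.0
```

```bash
for i in 1 2 3; do :; done
python3 -m pendant '[[[0.15,-0.15,0],0,0],[[0.2,-0.4,0],0,0]]'>/dev/null; python3 st.py
python3 -m pendant '[[[0.2,-0.15,0],0,0],[[0.2,-0.4,0],0,0]]'>/dev/null; python3 st.py
python3 -m pendant '[[[0.2,-0.15,0],0,0],[[0.2,-0.4,0],0,0]]'>/dev/null; python3 st.py
```

```text
14.57 F [ 3.7 -1.1  8.3] T [-0.36 -1.34  0.03] p [572.1 245.4  82. ] pitch -0.22 roll 0.18 yaw -2.02
14.82 F [ 5.5 -0.5  8.3] T [-0.28 -0.79  0.07] p [570.3 245.7  82. ] pitch 0.06 roll 0.21 yaw -2.03
15.07 F [ 5.3 -0.1  9. ] T [-0.35 -0.75  0.03] p [568.7 246.1  82.2] pitch 0.36 roll 0.23 yaw -2.04
```

```bash
python3 -m pendant '[[[0.2,-0.15,0],0,0],[[0.2,-0.4,0],0,0]]'>/dev/null; python3 st.py
python3 -m pendant '[[[0.05,0.3,0],0,0],[[0.05,0.7,0],0,0],[[0.05,1.1,0],0,0],[[0.05,1.4,0],0,0],[[0.05,1.7,0],0,0],[[0.05,1.9,0],0,0],[[0.05,2.07,0],0,0],[[0.05,2.07,0],0,0]]'>/dev/null; python3 st.py
python3 - <<'E'
from h import *
get_image('top');get_image('top')
E
python3 st.py
```

```text
15.32 F [ 4.2 -1.4  9.7] T [-0.42 -0.79  0.08] p [567.  246.4  82.3] pitch 0.65 roll 0.24 yaw -2.05
16.32 F [-5.9  0.8 11.3] T [-0.27  1.78 -0.03] p [583.  245.6  82. ] pitch 0.12 roll 0.25 yaw -2.01
16.43 F [-4.7  0.1 11.4] T [-0.24  1.74 -0.04] p [583.  245.7  82. ] pitch 0.13 roll 0.25 yaw -2.0
```

```bash
python3 -m pendant '[[[0,0.42,0],0,0],[[0,0.42,0],0,0],[[0,0.42,0],0,0],[[0,0.42,0],0,0]]'>/dev/null; python3 st.py;  python3 -c "
from h import *
get_image('top');get_image('top')"; python3 st.py
```

```text
16.93 F [-6.  -0.1 10.5] T [-0.24  0.97  0.03] p [583.1 245.6  82.1] pitch -0.3 roll 0.25 yaw -1.95
17.02 F [-5.7  0.3  9.7] T [-0.27  1.   -0.02] p [583.1 245.6  82.1] pitch -0.3 roll 0.25 yaw -1.95
```

```bash
python3 -m pendant '[[[0.05,0.5,0],0,0],[[0.05,0.7,0],0,0],[[0.05,0.7,0],0,0],[[0.05,0.7,0],0,0]]'>/dev/null; python3 st.py; python3 -c "
from h import *
s=observe();print(np.round(s['qpos'],4).tolist(),np.round(s['tau'],2).tolist())"
python3 -m pendant '[[[-0.1,0.7,0],0,0],[[-0.1,0.7,0],0,0],[[-0.1,0.7,0],0,0]]'>/dev/null; python3 st.py; python3 -c "
from h import *
s=observe();print(np.round(s['qpos'],4).tolist(),np.round(s['tau'],2).tolist())"
```

```text
17.52 F [-13.4  -1.1  18.6] T [-0.27  2.39 -0.09] p [583.5 245.6  82.5] pitch -0.99 roll 0.27 yaw -1.89
[0.292, 0.4086, -0.1724, 1.0049, 0.0095, 1.8957] [-3.05, -37.25, 25.91, -4.51, -0.68, -0.13]
17.9 F [-10.7   0.4  13.1] T [-0.1   1.96 -0.13] p [583.7 245.5  83. ] pitch -1.72 roll 0.29 yaw -1.84
[0.2899, 0.4159, -0.1603, 1.0219, 0.0134, 1.8928] [-2.83, -41.22, 26.84, -3.54, -0.73, -0.14]
```

The wrist pitches elastically about 0.06°/N under the push. So I'll ratchet the pitch back to about +1° by dragging away under down-force, then push in one call so that it ends level.

```bash
python3 -m pendant '[[[0,-0.5,0],0,0],[[0.1,-1,0],0,0]]'>/dev/null; python3 st.py
python3 -m pendant '[[[0.2,-0.3,0],0,0],[[0.25,-0.6,0],0,0]]'>/dev/null; python3 st.py
python3 -m pendant '[[[0.25,-0.3,0],0,0],[[0.25,-0.6,0],0,0]]'>/dev/null; python3 st.py
python3 -m pendant '[[[0.25,-0.3,0],0,0],[[0.25,-0.6,0],0,0]]'>/dev/null; python3 st.py
python3 -m pendant '[[[0.25,-0.2,0],0,0],[[0.25,-0.4,0],0,0]]'>/dev/null; python3 st.py
```

```text
18.15 F [ 3.5 -0.4  6.6] T [-0.24 -1.02  0.01] p [574.3 246.   82.9] pitch -1.59 roll 0.29 yaw -1.84
18.4 F [ 4.7 -0.7 10. ] T [-0.38 -1.35  0.03] p [571.2 246.5  82.7] pitch -1.21 roll 0.31 yaw -1.86
18.65 F [ 3.8 -0.1  7.9] T [-0.37 -1.34  0.04] p [568.1 246.9  82.4] pitch -0.82 roll 0.33 yaw -1.87
18.9 F [ 3.8 -0.9  8.5] T [-0.46 -1.35  0.07] p [565.1 247.3  82.1] pitch -0.43 roll 0.34 yaw -1.89
19.15 F [4.4 0.1 8.8] T [-0.51 -0.89  0.07] p [563.8 247.6  82. ] pitch -0.07 roll 0.34 yaw -1.9
```

```bash
python3 -m pendant '[[[0.25,-0.3,0],0,0],[[0.25,-0.5,0],0,0]]'>/dev/null; python3 st.py
python3 -m pendant '[[[0.25,-0.3,0],0,0],[[0.25,-0.5,0],0,0]]'>/dev/null; python3 st.py
python3 -m pendant '[[[0.2,-0.3,0],0,0],[[0.2,-0.5,0],0,0]]'>/dev/null; python3 st.py
```

```text
19.4 F [ 4.8 -0.7 10.1] T [-0.57 -0.78  0.09] p [562.  248.   82.2] pitch 0.32 roll 0.36 yaw -1.91
19.65 F [ 5.3 -0.7 10.3] T [-0.55 -0.79  0.01] p [560.2 248.3  82.4] pitch 0.72 roll 0.36 yaw -1.93
19.9 F [4.4 0.3 9.7] T [-0.52 -0.66  0.08] p [557.9 248.7  82.6] pitch 1.06 roll 0.38 yaw -1.94
```

```bash
python3 -m pendant '[[[0.05,0.5,0],0,0],[[0.06,1,0],0,0],[[0.07,1.5,0],0,0],[[0.08,2,0],0,0],[[0.1,2.5,0],0,0],[[0.12,2.9,0],0,0],[[0.12,3.2,0],0,0],[[0.12,3.3,0],0,0]]'>/dev/null; python3 st.py; python3 -c "
from h import *
get_image('top');get_image('top');get_image('top')"; python3 st.py
```

```text
20.9 F [-13.2   1.2  19. ] T [-0.35  3.56 -0.05] p [583.2 247.7  82. ] pitch 0.18 roll 0.41 yaw -1.87
21.05 F [-12.7   0.7  17.7] T [-0.37  3.32 -0.03] p [583.2 247.7  82. ] pitch 0.2 roll 0.4 yaw -1.86
```

Level now (pitch 0.2°), with force (13, 18) N. Fz needs to come down and Fx up, so I'll repeat the cycle with a slightly higher vertical target and a deeper push.

```bash
python3 -m pendant '[[[0.1,-0.5,0],0,0],[[0.2,-0.8,0],0,0]]'>/dev/null; python3 st.py
python3 -m pendant '[[[0.25,-0.3,0],0,0],[[0.25,-0.5,0],0,0]]'>/dev/null; python3 st.py
python3 -m pendant '[[[0.25,-0.3,0],0,0],[[0.25,-0.5,0],0,0]]'>/dev/null; python3 st.py
python3 -m pendant '[[[0.25,-0.3,0],0,0],[[0.25,-0.5,0],0,0]]'>/dev/null; python3 st.py
```

```text
21.3 F [ 5.  -1.4 12.6] T [-0.59 -0.55  0.18] p [576.7 248.4  82.2] pitch 0.45 roll 0.42 yaw -1.83
21.55 F [ 5.3 -1.1 10.6] T [-0.62 -0.72  0.07] p [574.9 248.8  82.5] pitch 0.85 roll 0.42 yaw -1.83
21.8 F [ 5.3 -0.9 11.2] T [-0.65 -0.77  0.06] p [573.1 249.1  82.7] pitch 1.25 roll 0.43 yaw -1.85
22.05 F [ 5.5 -0.8 11.1] T [-0.71 -0.86  0.07] p [571.4 249.5  83. ] pitch 1.66 roll 0.43 yaw -1.86
```

```bash
python3 -m pendant '[[[0.06,0.4,0],0,0],[[0.07,0.8,0],0,0],[[0.06,1.2,0],0,0],[[0.04,1.6,0],0,0],[[0.02,1.9,0],0,0],[[0,2.1,0],0,0],[[0,2.2,0],0,0],[[0,2.2,0],0,0]]'>/dev/null; python3 st.py; python3 -c "
from h import *
get_image('top');get_image('top');get_image('top')"; python3 st.py
```

```text
23.05 F [-14.9   1.1  16.7] T [-0.24  3.97 -0.22] p [583.1 248.7  82.2] pitch 0.5 roll 0.45 yaw -1.79
23.2 F [-15.5   1.7  16.6] T [-0.19  4.   -0.23] p [583.1 248.8  82.2] pitch 0.51 roll 0.45 yaw -1.79
```

```bash
python3 -m pendant '[[[0.1,-0.5,0],0,0],[[0.2,-0.8,0],0,0]]'>/dev/null; python3 st.py
python3 -m pendant '[[[0.25,-0.3,0],0,0],[[0.25,-0.5,0],0,0]]'>/dev/null; python3 st.py
python3 -m pendant '[[[0.2,-0.3,0],0,0],[[0.2,-0.5,0],0,0]]'>/dev/null; python3 st.py
```

```text
23.45 F [ 3.6 -1.1 12.9] T [-0.65 -0.37  0.1 ] p [576.6 249.4  82.4] pitch 0.74 roll 0.46 yaw -1.76
23.7 F [ 4.6 -1.1  9.9] T [-0.63 -0.68  0.08] p [574.8 249.8  82.7] pitch 1.15 roll 0.46 yaw -1.76
23.95 F [ 5.2 -0.6  9.7] T [-0.48 -0.67  0.08] p [572.4 250.1  82.9] pitch 1.48 roll 0.47 yaw -1.76
```

```bash
python3 -m pendant '[[[0.06,0.4,0],0.004,0],[[0.06,0.8,0],0.004,0],[[0.05,1.2,0],0.004,0],[[0,1.5,0],0.004,0],[[-0.06,1.8,0],0.004,0],[[-0.12,2.1,0],0.004,0],[[-0.18,2.37,0],0.004,0],[[-0.18,2.37,0],0.004,0]]'>/dev/null; python3 st.py; python3 -c "
from h import *
get_image('top');get_image('top');get_image('top')"; python3 st.py
```

```text
24.95 F [-18.3   1.4  13.3] T [ 0.07  4.17 -0.07] p [583.3 249.3  82.2] pitch 0.03 roll 0.47 yaw -1.87
25.1 F [-16.7   1.8  12.8] T [ 0.01  4.14 -0.12] p [583.3 249.4  82.2] pitch 0.05 roll 0.47 yaw -1.87
```

(17.3, 13) N and level. One more cycle to trim the down-force towards 10 N.

```bash
python3 -m pendant '[[[0.1,-0.5,0],0,0],[[0.2,-0.8,0],0,0]]'>/dev/null; python3 st.py
python3 -m pendant '[[[0.25,-0.3,0],0,0],[[0.25,-0.5,0],0,0]]'>/dev/null; python3 st.py
python3 -m pendant '[[[0.25,-0.3,0],0,0],[[0.25,-0.5,0],0,0]]'>/dev/null; python3 st.py
python3 -m pendant '[[[0.22,-0.3,0],0,0],[[0.22,-0.5,0],0,0]]'>/dev/null; python3 st.py
```

```text
25.35 F [ 5.2  0.  10.5] T [-0.64 -0.64  0.16] p [576.6 250.   82.1] pitch 0.27 roll 0.47 yaw -1.83
25.6 F [ 4.5 -0.2 11.6] T [-0.61 -0.74  0.13] p [574.6 250.3  82.3] pitch 0.65 roll 0.47 yaw -1.83
25.85 F [ 4.7 -1.2 11.2] T [-0.61 -0.8   0.12] p [572.8 250.7  82.6] pitch 1.05 roll 0.48 yaw -1.84
26.1 F [ 5.  -0.6  9.6] T [-0.62 -0.76  0.12] p [570.7 251.1  82.8] pitch 1.41 roll 0.49 yaw -1.84
```

```bash
python3 -m pendant '[[[0.06,0.4,0],0.002,0],[[0.06,0.9,0],0.002,0],[[0.05,1.4,0],0.002,0],[[0,1.7,0],0.002,0],[[-0.08,2,0],0.002,0],[[-0.17,2.3,0],0.002,0],[[-0.26,2.6,0],0.002,0],[[-0.26,2.6,0],0.002,0]]'>/dev/null; python3 st.py
python3 - <<'E'
from h import *
F=[]
for c in ('wrist','scene','top','top','top','top'):
    im=get_image(c);F.append(observe()['wrist_force'])
    if c=='wrist':a=cv2.resize(im[40:300,80:400],(800,600),interpolation=cv2.INTER_CUBIC)
    if c=='scene':b=cv2.resize(im[120:240,240:400],(800,600),interpolation=cv2.INTER_CUBIC)
cv2.imwrite('pics/fin_w.png',a);cv2.imwrite('pics/fin_s.png',b);print(np.mean(F,0),np.std(F,0))
E
python3 st.py
```

```text
27.1 F [-17.5   2.1  10.2] T [ 0.22  4.08 -0.16] p [583.4 250.1  82.4] pitch -0.09 roll 0.5 yaw -1.85
[-17.73715893   1.86890454  10.91877875] [0.2992385  0.28845242 0.29713805]
27.4 F [-17.2   1.8  11. ] T [ 0.17  4.08 -0.1 ] p [583.4 250.1  82.4] pitch -0.07 roll 0.49 yaw -1.84
```

View pics/fin_w.png

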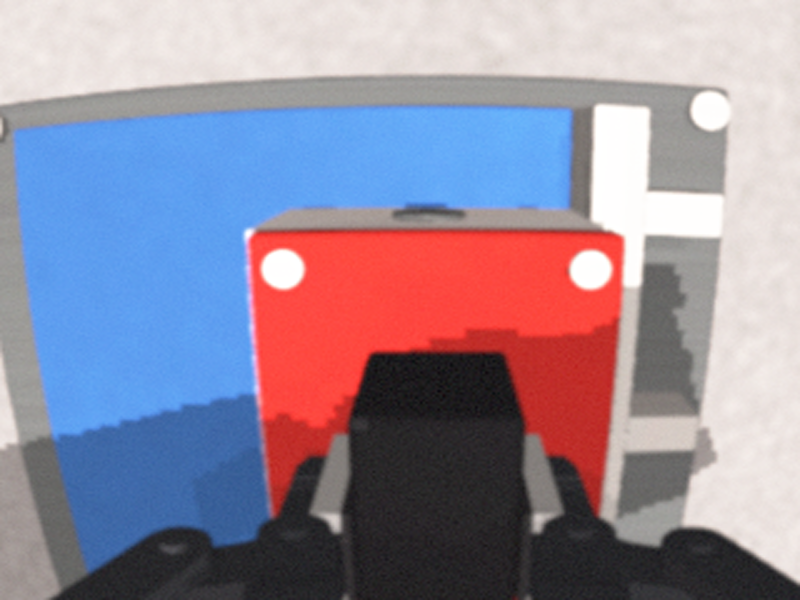

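The view shows the cover flat on the upright housing, with the housing's far lower corner meeting the fence foot at about (572,208). Forces are steady, so I'm handing in.

```bash
python3 -c "
from h import *
print(sign_off())"; python3 st.py
```

```text
the job is handed in; nothing more can be done
None
the job is handed in; nothing more can be done
```

I put the red cover into the housing, slid the closed housing against the steel fence, and handed the job in at about 27.4 s while still pressing and gripping.

**Last checks**
- **Push:** it was steady at about 17.7 N into the fence and 10.9 N down, a little above the 16 N and 10 N asked.
- **Attitude:** tool pitch was −0.1° and roll 0.5°. Yaw was −1.85°, against about −2° measured for the jig.
- **Fit:** the last wrist picture shows the cover flat on the upright housing and the housing's far corner at the foot of the fence.

**What differed or stayed unsure**
- **Repeated pushes:** the first pushes pitched the wrist forward by up to 1.7°, so I pulled the housing back 7 to 25 mm and pushed again until the final push ended level.
- **Cover height:** the tool ended about 0.4 mm above its height when the cover first seated. I put this down to the 0.5° roll.
- **Not seen:** the near corner was hidden, so contact along the whole long side rests on the small twisting moment (−0.1 N m). I had reached the picture limit, so I could not view the final scene picture. I did not check the other things on the bench again, but the arm stayed clear of them.

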